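Cull the short oiler flask, then press a good one into the sprung cradle

ROBOT

A 6-joint arm with a two-finger parallel gripper is mounted at the origin on a cart in front of the work surface, level with it; the furniture and walls round the work are solid. World frame = base frame: x ahead of the robot, y to its left, z up, the work surface at z = 0. Lengths are in m, angles in rad, forces in N, time in s.
With the tool pointing down it reaches from about 0.275 to 0.975 m from the base axis. Payload 8.4 kg.
Tool frame: the origin (TCP) lies midway between the tips of the shut fingers; the grasp point (between the pads) lies 19 mm behind it; z points along the fingers, x is the direction in which the jaws open and shut, and the axes are right-handed (so a half turn about z gives the same grasp; the last joint's range is limited). The gripper opens to 92 mm and grips with 3 to 60 N. Pads are 20 mm wide; open, the fingers measure 128 mm over their backs; the gripper's body (75 mm by 189 mm) begins 69 mm behind the grasp point.
Start: joints at [-1.289, 0.353, 1.633, -0, 1.155, -0.002], TCP at [0.175, -0.6, 0.215] pointing down, gripper open.
Joint ranges: [-2.63, 2.63], [-0.92, 2.1], [0.06, 2.66], [-1.3, 4.44], [0, 2.69], [-3.02, 3.02]. Speed limits (rad/s): [2.22, 2.22, 2.79, 3.14, 3.14, 3.14].

INTERFACE

Orientations are given as [roll, pitch, yaw] about the fixed x, y, z axes, in that order (R = Rz(yaw) Ry(pitch) Rx(roll)).
In Python, from station import ctrl gives the robot as it stands.
- The arm moves only by the tool play_rows, never from a script. Its argument "rows" is a list of rows, each a list of 6 numbers: the shift along the world's x, y, z in m, then the turn, a rotation vector about the world's x, y, z in rad. In form: [[tx, ty, tz, rx, ry, rz], ...]. A call has 1 to 12 rows; each row is the pose to reach, as a shift and turn from the pose commanded when the call began; what a row does not reach only later rows make up. A row lasts 1/12 s, in which the tool goes at most 41.7 mm and 7.16 degrees, less where a joint would pass 70% of its speed; a pose out of reach is approached as far as the arm can. A call with a gripper value outside its range is refused whole. "hand" is the closure, from 0 (fully open) to 1 (shut), set as the call begins (left out, the last holds). The fingers move at their own pace and stop on an object; "squeeze" is the grip in N (left out, the last holds). Time passes only in rows, so rows that repeat a pose let the fingers close. It gives the time, the measured TCP pose, the force and the opening at its end, in the units of the state.
- ctrl.get_state(): the state, without advancing time (a new reading comes with each control period).
- ctrl.camera(name): name is "side" or "top"; returns a dict with "img" (420x560x3 uint8, red, green, blue), "fov_y" (degrees; the focal length in pixels is half the picture's height over the tangent of half this angle, whatever the lens; pixels are square), "cx", "cy" (the principal point, pixels), "distortion" ([k1, k2, p1, p2, k3] as OpenCV has them; the pictures are not rectified), "world_from_camera" (4x4, takes a point from camera to world coordinates). Camera axes: x right, y up, looking along -z (the intrinsics and any distortion apply to the point x, -y, -z); pixel columns grow to the right and rows downward; lengths in m; the calibration is good to about 2 mm. A picture is of the moment at which its call begins. There is no depth.
- ctrl.job_done(): hands the job in, once; it reports no verdict.
Trained networks look in a picture, given as the dict that the camera call returned (one of the last four; its "shot" number tells which), for a name from the list of things; names that differ only in an ending like _2 or _b are one class to them, and where a whole thing is asked for, a point or a joint stands for the part that bears it (a point fixed in the world has none). Each returns a list of dicts, best first, with "conf" (0 to 1); they miss things now and then, are a little off and sometimes report something else, mostly with a low value. They report only what shows in the picture. A call takes as long as a camera call. They do not tell look-alikes from the thing itself.
- ctrl.search_frame(picture, name): "rect" ([left, top, right, bottom] in pixels, round what is visible of it).
- ctrl.regions_of(picture, name): "pixels" (420x560 bool, what is visible of it) and "rect" ([left, top, right, bottom] in pixels, round what is visible of it).
- ctrl.landmark_of(picture, name): "xy" ([column, row] in pixels: a listed point, or the origin of a listed thing).
The state is a dict: "time": time; "qpos": joint angles; "joint_velocities": joint speeds; "joint_torque": joint torques, N m; "eef_pos": TCP position; "tcp_rot": TCP orientation; "wrist_force": force on the tool from outside, world axes, zero at the start; "torque": the same for the moment, N m; "grip_width": finger opening in m.
Only numpy, scipy, OpenCV 4.12 (cv2) and the standard library are available. Lean on these libraries where they do the work, as an engineer would, in place of code of your own. Each camera call takes 0.05 s, during which the arm holds its last target. There are 200 camera calls.

TASK

Three round metal oiler flasks stand on the bench among two bolts, and one of them has too short a neck: first stand that reject upright in the low square tray and let go of it. Then set either of the two full-length flasks, foot down, into the ring of the sprung cradle, press it straight down until the ring is fully down, or within a few millimetres of it, and finish while holding it pressed down there, neck upright, so that a clip could be fitted. Leave the other full-length flask and both bolts standing where they are.

Things in the scene. Friction and masses are not known exactly. Their poses are not given: they have to be found in the camera images.
- flask_a_center (a point): First full-length plain bare-metal oiler flask: a round bulb 54 mm in diameter with its centre 27 mm above the underside, on a flat foot 26 mm in diameter, with a straight cylindrical neck 22 mm in diameter from 55 mm above the underside to the flat top; 105 mm tall in all, about 0.1 to 0.2 kg. Stands upright on the bench at the start. This point lies on its axis, 52.5 mm above the underside (half-way up); z runs up the neck
- flask_b_center (a point): Second full-length, the same as the first: plain bare-metal oiler flask: a round bulb 54 mm in diameter with its centre 27 mm above the underside, on a flat foot 26 mm in diameter, with a straight cylindrical neck 22 mm in diameter from 55 mm above the underside to the flat top; 105 mm tall in all, about 0.1 to 0.2 kg. Stands upright on the bench at the start. This point lies on its axis, 52.5 mm above the underside (half-way up); z runs up the neck
- flask_short_center (a point): The reject, told only by its short neck: plain bare-metal oiler flask: a round bulb 54 mm in diameter with its centre 27 mm above the underside, on a flat foot 26 mm in diameter, with a straight cylindrical neck 22 mm in diameter from 55 mm above the underside to the flat top; 76 mm tall in all, about 0.1 to 0.2 kg. Stands upright on the bench at the start. This point lies on its axis, 38 mm above the underside (half-way up); z runs up the neck
- bolt_m16_center (a point): hex bolt standing head down among the flasks, 60 mm tall, shank 16 mm thick; to be left alone. This point lies on its axis half-way up
- bolt_m12b_center (a point): hex bolt standing head down among the flasks, 63 mm tall, shank 12 mm thick; to be left alone. This point lies on its axis half-way up
- tray: low open square sheet-metal tray for rejects, fixed to the bench, 120 x 120 mm outside, 22 mm high, walls and floor 3 mm thick; origin at the centre of its underside on the bench, x and y along its sides
- cradle: sprung cradle, fixed to the bench: a round grey base 110 mm in diameter and 30 mm high, with a steel ring above it on three springs and three guide posts; the posts stand 42 mm from the axis and end 71 mm above the bench. Origin at the centre of its underside, z up
- ring_seat (a point): centre of the opening in the top face of the cradle's steel ring (bore 42 mm, outside 66 mm, 10 mm thick). At rest it is 65 mm above the bench; it goes down with the ring. A flask's bulb sits in the bore with its foot 10 mm below this point (at rest 55 mm above the bench). z up
- ring (a joint): downward travel of the sprung ring, m: 0 at rest (up), 0.020 at the lower stop. The springs push up with 4 N at 0 and 14 N at 0.020 (500 N/m); a flask's weight alone does not press it down
Things that resemble listed ones, but are neither listed nor needed, are in the scene too. What is shaped like the part that bears flask_b_center but black or red is not meant. There is more than one size of the cradle; the job needs the larger.

How it is judged:
By the outcome, as a careful person would: the job done as asked, in the order asked, and still so for the second after the job is handed in, while the arm keeps its last pose, push and grip.
It also fails if it takes over 58 s, if anything falls off the work surface, if the arm or the gripper's body presses on something with over 40 N, if the wrist force passes 120 N, or if a joint passes its speed limit or range.

## Working session

There is one attempt and no reset: what is moved stays moved. The work goes in short steps, Python scripts to look and compute and a tool call to move; the robot and the scene stay as the last step left them, time stands still between calls to the robot, and variables do not carry over. Pictures are saved under pics/ and viewed, about 8 in all and at most 12, crops included, and the job is handed in when it is done.

Besides the shell and the picture viewer there is one more tool, called after ">>>" by a JSON object that holds its "api" and its "payload", one argument or row to a line. play_rows: Moves the arm, as the interface text tells. Its arguments: {"type":"object","properties":{"rows":{"type":"array"},"hand":{"type":"number"},"squeeze":{"type":"number"}},"required":["rows"]}

```bash
mkdir -p pics
cat > h.py <<'E'
import numpy as np,cv2
from station import ctrl
def K(c):
    f=c["img"].shape[0]/2/np.tan(np.radians(c["fov_y"])/2)
    return np.array([[f,0,c["cx"]],[0,f,c["cy"]],[0,0,1.]])
def ray(c,xy):
    p=cv2.undistortPoints(np.array([[xy]],float),K(c),np.array(c["distortion"],float))[0,0]
    T=np.array(c["world_from_camera"]);d=T[:3,:3]@np.array([p[0],-p[1],-1]);return T[:3,3],d/np.linalg.norm(d)
def atz(c,xy,z):
    o,d=ray(c,xy);return o+d*(z-o[2])/d[2]
def tri(c1,x1,c2,x2):
    a,d=ray(c1,x1);b,e=ray(c2,x2)
    s=np.linalg.lstsq(np.stack([d,-e],1),b-a,rcond=None)[0]
    p,q=a+d*s[0],b+e*s[1];return (p+q)/2,np.linalg.norm(p-q)
def proj(c,P):
    T=np.linalg.inv(np.array(c["world_from_camera"]));p=T[:3,:3]@np.array(P,float)+T[:3,3]
    return cv2.projectPoints(np.array([[p[0],-p[1],-p[2]]]),np.zeros(3),np.zeros(3),K(c),np.array(c["distortion"],float))[0].ravel()
def save(c,n): cv2.imwrite(f"pics/{n}.png",c["img"][:,:,::-1])
E
python3 - <<'E'
from h import *
np.set_printoptions(precision=3,suppress=True)
cs={n:ctrl.camera(n) for n in("side","top")}
for n,c in cs.items():
    save(c,n+"0");print(n,c["fov_y"],np.array(c["world_from_camera"]))
    for t in["flask_a_center","flask_short_center","bolt_m16_center","bolt_m12b_center","tray","cradle","ring_seat"]:
        z={"flask_a_center":.0525,"flask_short_center":.038,"ring_seat":.065,"tray":0,"cradle":0}.get(t,.03)
        for r in ctrl.landmark_of(c,t): print(n,t,round(r["conf"],2),np.round(r["xy"],1),atz(c,r["xy"],z))
print(ctrl.get_state())
E
```

```text
side 42.9294128358273 [[ 1.    -0.015 -0.012  0.562]
 [ 0.001  0.672 -0.74  -0.993]
 [ 0.019  0.74   0.672  1.   ]
 [ 0.     0.     0.     1.   ]]
side flask_a_center 0.65 [289.5 330.8] [ 0.619 -0.329  0.052]
side flask_short_center 0.92 [239.9 272.9] [ 0.506 -0.154  0.038]
side bolt_m16_center 0.48 [232.9 310. ] [ 0.494 -0.258  0.03 ]
side bolt_m12b_center 0.58 [294.7 286.4] [ 0.636 -0.186  0.03 ]
side tray 0.59 [231.5 153.7] [0.455 0.376 0.   ]
side tray 0.5 [285.8 243.4] [ 0.619 -0.016  0.   ]
side cradle 0.86 [260.5 204.4] [0.55  0.136 0.   ]
side cradle 0.59 [318.  209.1] [0.712 0.12  0.   ]
side ring_seat 0.76 [262.1 188.6] [0.555 0.128 0.065]
side ring_seat 0.7 [314.8 197.7] [0.697 0.093 0.065]
top 47.51661335402146 [[ 0.026  0.99  -0.136  0.412]
 [-1.     0.027  0.012  0.036]
 [ 0.015  0.135  0.991  1.428]
 [ 0.     0.     0.     1.   ]]
top flask_a_center 0.7 [405.6 212. ] [ 0.608 -0.337  0.052]
top flask_short_center 0.7 [342.4 250.2] [ 0.493 -0.154  0.038]
top bolt_m16_center 0.4 [378. 252.] [ 0.491 -0.26   0.03 ]
top bolt_m12b_center 0.41 [352.6 203.1] [ 0.634 -0.184  0.03 ]
top tray 0.63 [168.6 251.8] [0.476 0.36  0.   ]
top cradle 0.94 [250.1 225.7] [0.561 0.119 0.   ]
top cradle 0.63 [247.9 177.5] [0.709 0.131 0.   ]
top ring_seat 0.7 [245.4 179.2] [0.69  0.134 0.065]
top ring_seat 0.57 [245.  231.1] [0.539 0.13  0.065]
{'time': 0.8, 'qpos': array([-1.289,  0.353,  1.633, -0.   ,  1.155, -0.002]), 'joint_velocities': array([ 0.001, -0.001, -0.   , -0.   ,  0.   , -0.002]), 'joint_torque': array([ -0.   , -59.369, -33.455,   0.07 ,   0.016,  -0.   ]), 'eef_pos': array([ 0.175, -0.6  ,  0.215]), 'tcp_rot': array([ 3.142, -0.   , -1.287]), 'wrist_force': array([-0.75 , -0.068, -0.131]), 'torque': array([-0.059, -0.023, -0.008]), 'grip_width': 0.0918117929748629}
```

View pictures.

View pics/side0.png

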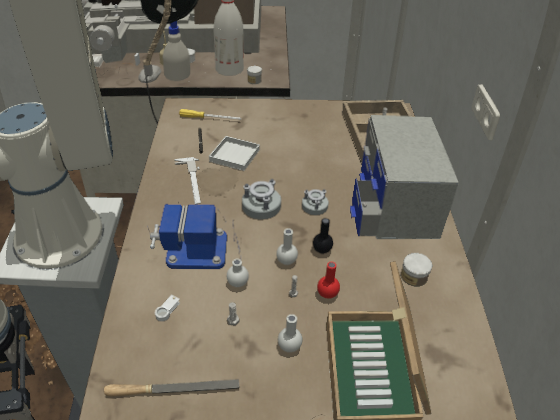

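View pics/top0.png

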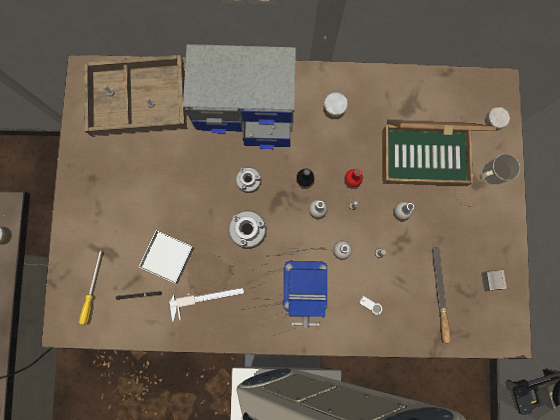

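The side view shows metal flasks at about (288,250), (237,273) and (290,335), and bolts at (232,314) and (294,286). The larger cradle is at (262,197) and the tray at (235,153). The vise at (195,235) is an obstacle. In the top view, the flasks are at (318,208), (342,250) and (404,211). I'll zoom in to measure the heights.

Run:
```python
from h import *
np.set_printoptions(precision=3,suppress=True)
s=ctrl.camera("side");t=ctrl.camera("top")
a=cv2.resize(s["img"][130:360,200:350],None,fx=2.6,fy=2.6,interpolation=cv2.INTER_CUBIC)
b=cv2.resize(t["img"][160:290,130:430],None,fx=2.6,fy=2.6,interpolation=cv2.INTER_CUBIC)[:, :]
cv2.imwrite("pics/cs.png",a[:,:,::-1]);cv2.imwrite("pics/ct.png",b[:,:,::-1])
for n,c in(("side",s),("top",t)):
  for k in["flask_a_center","flask_short_center","tray","cradle","ring_seat"]:
    for r in ctrl.regions_of(c,k):
        u=r["pixels"];print(n,k,round(r["conf"],2),np.round(r["rect"],1),u.sum(), cv2.minAreaRect(np.argwhere(u)[:,::-1].astype(np.float32)))
```

```text
side flask_short_center 0.61 [227.2 262.4 249.3 287. ] 425 ((238.800048828125, 273.9000244140625), (21.0190372467041, 25.938386917114258), 26.56505012512207)
side tray 0.95 [206.1 135.9 258.  167.6] 1101 ((233.83963012695312, 152.8113250732422), (45.46634292602539, 29.669878005981445), 15.945395469665527)
side cradle 0.94 [243.  178.6 279.6 218.6] 1202 ((260.4999694824219, 200.5), (37.90092468261719, 37.61808395385742), 81.8698959350586)
side cradle 0.88 [303.5 194.3 328.1 219.9] 584 ((314.0, 202.5), (25.0, 26.0), 90.0)
side cradle 0.4 [289.2 275.6 297.9 299.3] 110 ((292.5, 286.0), (20.0, 7.0), 90.0)
side ring_seat 0.89 [237.5 181.4 274.8 210.2] 361 ((257.0000305175781, 191.00001525878906), (29.09295654296875, 27.195587158203125), 18.434947967529297)
side ring_seat 0.67 [301.1 192.  326.2 209.8] 181 ((314.8212890625, 194.74659729003906), (18.36396598815918, 16.547748565673828), 42.273685455322266)
top flask_a_center 0.68 [393.5 205.4 414.3 219.3] 270 ((403.5, 210.0), (16.0, 19.0), 90.0)
top flask_short_center 0.77 [333.2 241.6 352.4 258.4] 243 ((341.5, 249.0), (16.0, 17.0), 90.0)
top tray 0.73 [140.9 231.6 194.2 284.3] 1737 ((165.79603576660156, 256.4334411621094), (42.047454833984375, 43.00550079345703), 25.20112419128418)
top cradle 0.81 [231.2 208.4 266.8 246.5] 958 ((246.40000915527344, 229.30003356933594), (35.7770881652832, 32.64659118652344), 63.43495178222656)
top cradle 0.58 [233.3 164.2 261.8 187.3] 508 ((248.25003051757812, 179.25001525878906), (24.74873924255371, 24.04163360595703), 45.0)
top ring_seat 0.67 [239.4 218.  258.3 241.2] 154 ((245.62069702148438, 228.4482879638672), (20.42648696899414, 21.540658950805664), 21.801410675048828)
top ring_seat 0.46 [242.  176.2 256.2 185.5] 53 ((250.4512176513672, 179.93902587890625), (6.090776443481445, 15.148855209350586), 51.34019088745117)
```

View pics/cs.png

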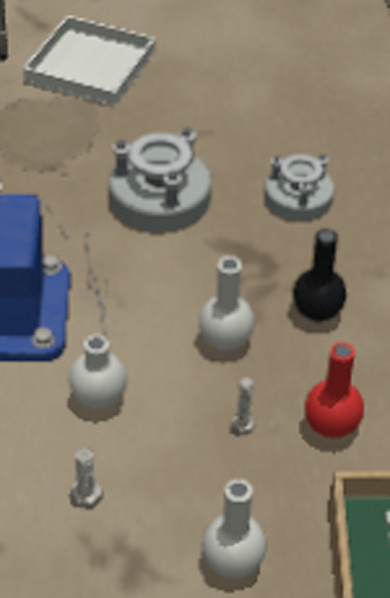

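View pics/ct.png

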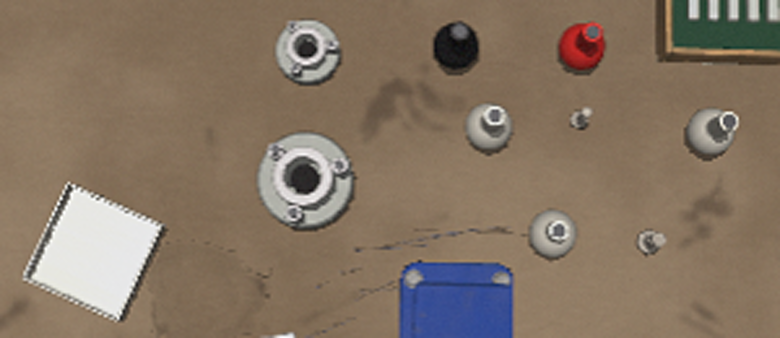

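The crops show three grey flasks: the short one at side crop (97,380) and tall ones at (226,310) and (234,540). The large cradle is at (160,180), and the tray is turned about 25°. Next I'll triangulate the neck tops and the ring.

Run:
```python
from h import *
np.set_printoptions(precision=4,suppress=True)
s=ctrl.camera("side");t=ctrl.camera("top")
S=lambda x,y:((x+.5)/2.6+200-.5,(y+.5)/2.6+130-.5)
T=lambda x,y:((x+.5)/2.6+130-.5,(y+.5)/2.6+160-.5)
for n,p,q in[("tall1top",(229,263),(494,116)),("shorttop",(96.5,342),(558,231)),("tall3top",(237.5,487),(729,121)),("ringtop",(160,153),(304,178)),
 ("bolt12",(246,382),(587,112)),("bolt16",(85,455),(657,239)),
 ("trayA",(70,17),(27,277)),("trayB",(155,40),(72,184)),("trayC",(106,102),(164,228)),("trayD",(25,69),(122,320))]:
    print(n,*tri(s,S(*p),t,T(*q)), "top@z", )
# bulb centres
for n,p,q in[("tall1b",(225,321),(488,128)),("shortb",(97,381),(552,235)),("tall3b",(234,547),(709,134))]:
    print(n,*tri(s,S(*p),t,T(*q)))
```

```text
tall1top [ 0.617  -0.0794  0.1076] 0.0028108615677546636 top@z
shorttop [ 0.4973 -0.1536  0.0787] 0.0040135192477934855 top@z
tall3top [ 0.6184 -0.3345  0.1093] 0.0026823030521229436 top@z
ringtop [0.5496 0.1256 0.0667] 0.005185495615475681 top@z
bolt12 [ 0.6312 -0.1869  0.0654] 0.003383974593225305 top@z
bolt16 [ 0.4923 -0.2664  0.0597] 0.0038340710863612243 top@z
trayA [0.4334 0.436  0.0254] 0.005527220666730303 top@z
trayB [0.5398 0.3919 0.0233] 0.005236830338083117 top@z
trayC [0.4892 0.2866 0.0093] 0.003699039981072897 top@z
trayD [0.388  0.3262 0.0257] 0.004185937370881846 top@z
tall1b [ 0.6157 -0.0795  0.0297] 0.004150110747805118
shortb [ 0.4961 -0.1542  0.0259] 0.004557606169828078
tall3b [ 0.6176 -0.3346  0.0248] 0.006330707289218722
```

>>> {"api": "play_rows", "payload": {
  "rows": [
    [0.01,0.014,0,0,0,0],
    [0.03,0.042,0,0,0,0],
    [0.053,0.073,0,0,0,0],
    [0.076,0.105,0,0,0,0],
    [0.099,0.137,0,0,0,0],
    [0.122,0.169,0,0,0,0],
    [0.145,0.201,0,0,0,0],
    [0.168,0.233,0,0,0,0],
    [0.191,0.265,0,0,0,0],
    [0.214,0.297,0,0,0,0],
    [0.237,0.329,0,0,0,0],
    [0.26,0.36,0,0,0,0]
  ],
  "hand": 0.4,
  "squeeze": 40
}}

```text
time: 2.5
eef_pos: [0.4356, -0.2373, 0.2148]
tcp_rot: [-3.141, -0.0, -1.287]
wrist_force: [0.1, -1.4, 0.8]
grip_width: 0.0551
```

>>> {"api": "play_rows", "payload": {
  "rows": [
    [0.02,0.028,-0.01,0,0,0],
    [0.038,0.053,-0.025,0,0,0],
    [0.052,0.072,-0.045,0,0,0],
    [0.06,0.082,-0.06,0,0,0],
    [0.062,0.086,-0.07,0,0,0],
    [0.062,0.086,-0.075,0,0,0],
    [0.062,0.086,-0.075,0,0,0],
    [0.062,0.086,-0.075,0,0,0]
  ]
}}

```text
time: 3.17
eef_pos: [0.4966, -0.1546, 0.1399]
tcp_rot: [3.141, -0.0, -1.288]
wrist_force: [0.5, -0.4, -0.6]
grip_width: 0.0553
```

Run:
```python
from h import *
s=ctrl.camera("side");t=ctrl.camera("top")
p=ctrl.get_state()["eef_pos"]
print(proj(s,p),proj(t,p),proj(s,[p[0],p[1],.076]),proj(s,[.4973,-.1536,.027]))
a=cv2.resize(s["img"][200:330,180:340],None,fx=4,fy=4,interpolation=cv2.INTER_CUBIC)
cv2.imwrite("pics/d1.png",a[:,:,::-1])
```

```text
[235.10423512 243.17257383] [347.91907717 246.54679607] [235.87073791 262.50354188] [236.54361691 275.8371337 ]
```

View pics/d1.png

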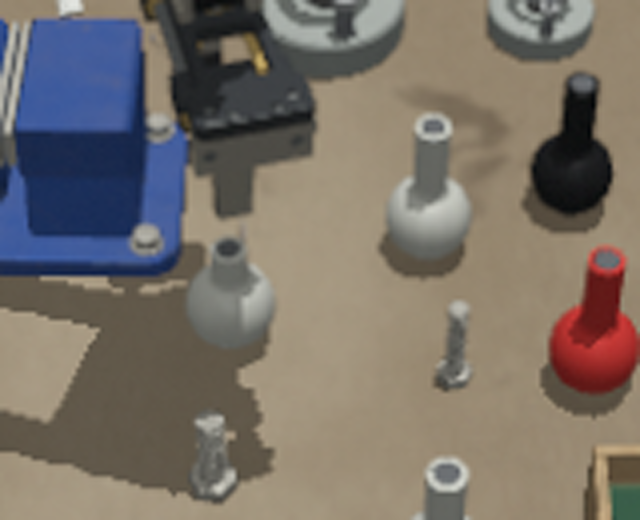

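The crop shows the gripper finger at (233,215), directly above the short neck at (229,248). It's aligned to within about 2 mm, so I'll descend and grip.

>>> {"api": "play_rows", "payload": {
  "rows": [
    [0.001,0,-0.015,0,0,0],
    [0.001,0,-0.035,0,0,0],
    [0.001,0,-0.055,0,0,0],
    [0.001,0,-0.07,0,0,0],
    [0.001,0,-0.08,0,0,0],
    [0.001,0,-0.084,0,0,0],
    [0.001,0,-0.084,0,0,0]
  ]
}}

```text
time: 3.85
eef_pos: [0.4977, -0.1543, 0.0554]
tcp_rot: [3.141, 0.0, -1.288]
wrist_force: [-0.4, 0.1, 0.2]
grip_width: 0.055
```

>>> {"api": "play_rows", "payload": {
  "rows": [
    [0,0,0,0,0,0],
    [0,0,0,0,0,0],
    [0,0,0,0,0,0],
    [0,0,0,0,0,0],
    [0,0,0,0,0,0],
    [0,0,0,0,0,0],
    [0,0,0,0,0,0]
  ],
  "hand": 1,
  "squeeze": 40
}}

```text
time: 4.43
eef_pos: [0.4984, -0.1542, 0.056]
tcp_rot: [-3.141, -0.001, -1.287]
wrist_force: [0.1, -0.5, 3.2]
grip_width: 0.0212
```

>>> {"api": "play_rows", "payload": {
  "rows": [
    [0,0,0.006,0,0,0],
    [0,0,0.02,0,0,0],
    [0,0,0.04,0,0,0],
    [0,0,0.065,0,0,0],
    [0,0,0.09,0,0,0],
    [0,0,0.115,0,0,0],
    [0,0,0.135,0,0,0],
    [0,0,0.145,0,0,0],
    [0,0,0.15,0,0,0]
  ]
}}

```text
time: 5.18
eef_pos: [0.4985, -0.1541, 0.2071]
tcp_rot: [-3.14, -0.001, -1.287]
wrist_force: [1.0, -1.2, -0.3]
grip_width: 0.0208
```

>>> {"api": "play_rows", "payload": {
  "rows": [
    [-0.001,0.01,0,0,0,0],
    [-0.002,0.03,0,0,0,0],
    [-0.004,0.055,0,0,0,0],
    [-0.006,0.085,0,0,0,0],
    [-0.008,0.115,0,0,0,0],
    [-0.01,0.145,0,0,0,0],
    [-0.012,0.175,0,0,0,0],
    [-0.014,0.205,0,0,0,0],
    [-0.016,0.235,0,0,0,0],
    [-0.018,0.265,0,0,0,0],
    [-0.02,0.295,0,0,0,0],
    [-0.022,0.325,0,0,0,0]
  ]
}}

```text
time: 6.18
eef_pos: [0.4742, 0.1726, 0.2038]
tcp_rot: [3.139, -0.0, -1.287]
wrist_force: [1.7, -0.7, -1.8]
grip_width: 0.0211
```

>>> {"api": "play_rows", "payload": {
  "rows": [
    [-0.002,0.03,0,0,0,0],
    [-0.004,0.06,0,0,0,0],
    [-0.006,0.09,0,0,0,0],
    [-0.008,0.12,0,0,0,0],
    [-0.01,0.145,0,0,0,0],
    [-0.012,0.165,0,0,0,0],
    [-0.013,0.18,0,0,0,0],
    [-0.013,0.187,0,0,0,0],
    [-0.013,0.189,0,0,0,0],
    [-0.013,0.189,0,0,0,0],
    [-0.013,0.189,0,0,0,0]
  ]
}}

```text
time: 7.1
eef_pos: [0.4629, 0.359, 0.2052]
tcp_rot: [3.141, -0.001, -1.288]
wrist_force: [0.2, -0.7, -0.9]
grip_width: 0.021
```

Run:
```python
from h import *
s=ctrl.camera("side")
a=cv2.resize(s["img"][60:220,170:340],None,fx=3.5,fy=3.5,interpolation=cv2.INTER_CUBIC)
cv2.imwrite("pics/d2.png",a[:,:,::-1]);st=ctrl.get_state();print(st["eef_pos"],st["wrist_force"],st["grip_width"],st["qpos"])
```

```text
[0.46302045 0.35893033 0.20541192] [-0.04357774 -0.03454334 -1.01834202] 0.02087930270460682 [ 6.57024305e-01  3.01970991e-01  1.72815935e+00 -2.79783485e-04
  1.11211889e+00  1.94498026e+00]
```

View pics/d2.png

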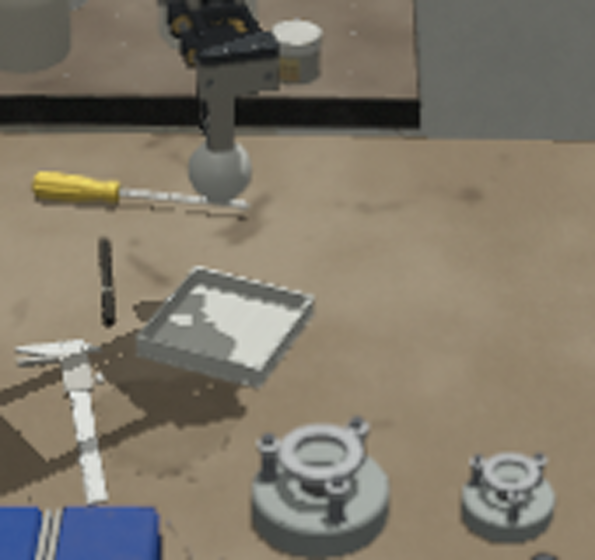

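The crop shows the short flask hanging upright at (220,170), above the tray at (228,325). Now I'll lower it.

>>> {"api": "play_rows", "payload": {
  "rows": [
    [0,0,-0.01,0,0,0],
    [0,0,-0.03,0,0,0],
    [0,0,-0.055,0,0,0],
    [0,0,-0.08,0,0,0],
    [0,0,-0.105,0,0,0],
    [0,0,-0.125,0,0,0],
    [0,0,-0.137,0,0,0],
    [0,0,-0.142,0,0,0],
    [0,0,-0.144,0,0,0],
    [0,0,-0.145,0,0,0],
    [0,0,-0.146,0,0,0],
    [0,0,-0.146,0,0,0]
  ]
}}

```text
time: 8.15
eef_pos: [0.4636, 0.3604, 0.0605]
tcp_rot: [-3.14, 0.001, -1.287]
wrist_force: [-0.3, 0.4, -0.8]
grip_width: 0.0209
```

>>> {"api": "play_rows", "payload": {
  "rows": [
    [0,0,-0.001,0,0,0],
    [0,0,-0.0015,0,0,0],
    [0,0,-0.0015,0,0,0],
    [0,0,-0.0015,0,0,0]
  ]
}}

```text
time: 8.48
eef_pos: [0.4636, 0.3604, 0.059]
tcp_rot: [-3.14, 0.001, -1.287]
wrist_force: [-0.4, -0.3, 7.1]
grip_width: 0.0208
```

Contact reads 7 N, so I'll release and rise.

>>> {"api": "play_rows", "payload": {
  "rows": [
    [0,0,0,0,0,0],
    [0,0,0,0,0,0],
    [0,0,0,0,0,0],
    [0,0,0,0,0,0],
    [0,0,0,0,0,0],
    [0,0,0,0,0,0]
  ],
  "hand": 0.4
}}

```text
time: 8.98
eef_pos: [0.4629, 0.36, 0.058]
tcp_rot: [3.141, -0.0, -1.287]
wrist_force: [-0.6, 0.6, 0.9]
grip_width: 0.0548
```

>>> {"api": "play_rows", "payload": {
  "rows": [
    [0,0,0.01,0,0,0],
    [0,0,0.03,0,0,0],
    [0,0,0.06,0,0,0],
    [0,0,0.095,0,0,0],
    [0,0,0.13,0,0,0],
    [0,0,0.155,0,0,0],
    [0.003,-0.01,0.165,0,0,0],
    [0.012,-0.04,0.165,0,0,0],
    [0.022,-0.07,0.165,0,0,0],
    [0.032,-0.1,0.165,0,0,0],
    [0.032,-0.1,0.165,0,0,0]
  ]
}}

```text
time: 9.9
eef_pos: [0.4956, 0.2552, 0.2227]
tcp_rot: [3.14, -0.002, -1.289]
wrist_force: [1.3, 0.4, -0.0]
grip_width: 0.055
```

Run:
```python
from h import *
s=ctrl.camera("side");print(ctrl.get_state()["eef_pos"])
a=cv2.resize(s["img"][100:300,180:340],None,fx=3,fy=3,interpolation=cv2.INTER_CUBIC)
cv2.imwrite("pics/d3.png",a[:,:,::-1])
```

```text
[0.49521849 0.25714932 0.22270382]
```

View pics/d3.png

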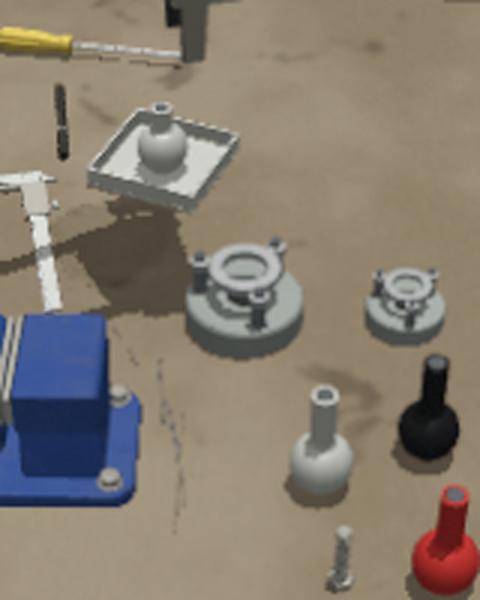

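The reject stands upright in the tray at (160,140). The flask I'll use is at crop (322,440), so I'll move over it.

>>> {"api": "play_rows", "payload": {
  "rows": [
    [0.004,-0.01,0,0,0,0],
    [0.012,-0.035,0,0,0,0],
    [0.025,-0.07,0,0,0,0],
    [0.038,-0.105,0,0,0,0],
    [0.051,-0.14,0,0,0,0],
    [0.063,-0.175,0,0,0,0],
    [0.076,-0.21,0,0,0,0],
    [0.089,-0.245,0,0,0,0],
    [0.101,-0.28,0,0,0,0],
    [0.112,-0.31,0,0,0,0],
    [0.119,-0.33,-0.01,0,0,0],
    [0.122,-0.338,-0.02,0,0,0]
  ]
}}

```text
time: 10.95
eef_pos: [0.6181, -0.0805, 0.2028]
tcp_rot: [-3.141, -0.001, -1.288]
wrist_force: [-0.4, -0.0, 0.7]
grip_width: 0.0552
```

>>> {"api": "play_rows", "payload": {
  "rows": [
    [0,0,-0.015,0,0,0],
    [0,0,-0.03,0,0,0],
    [0,0,-0.04,0,0,0],
    [0,0,-0.045,0,0,0],
    [0,0,-0.045,0,0,0],
    [0,0,-0.045,0,0,0]
  ]
}}

```text
time: 11.45
eef_pos: [0.617, -0.0774, 0.1581]
tcp_rot: [3.141, 0.0, -1.286]
wrist_force: [-0.3, 0.1, 0.1]
grip_width: 0.0552
```

Run:
```python
from h import *
s=ctrl.camera("side");t=ctrl.camera("top");p=ctrl.get_state()["eef_pos"];print(p,[p[0],p[1]],proj(s,[p[0],p[1],.105]),proj(s,[p[0],p[1],.0]))
a=cv2.resize(s["img"][190:310,220:380],None,fx=4,fy=4,interpolation=cv2.INTER_CUBIC)
u=(np.array(proj(s,[p[0],p[1],.105]))-[220,190])*4+1.5
print(u)
cv2.imwrite("pics/d4.png",a[:,:,::-1])
```

```text
[ 0.61751993 -0.0776678   0.15889359] [np.float64(0.6175199322248662), np.float64(-0.0776677979882997)] [287.34753486 231.18817905] [285.67737975 260.77604628]
[270.89013944 166.25271621]
```

View pics/d4.png

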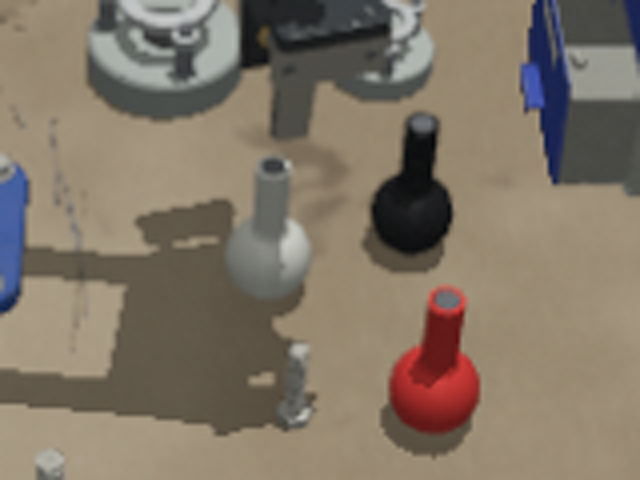

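The flask top is at (274,164) against a predicted (271,166), so alignment is within about 2 mm. I'll descend and grip.

>>> {"api": "play_rows", "payload": {
  "rows": [
    [0.001,0,-0.015,0,0,0],
    [0.001,0,-0.04,0,0,0],
    [0.001,0,-0.065,0,0,0],
    [0.001,0,-0.083,0,0,0],
    [0.001,0,-0.092,0,0,0],
    [0.001,0,-0.096,0,0,0],
    [0.001,0,-0.096,0,0,0]
  ]
}}

```text
time: 12.13
eef_pos: [0.6181, -0.0779, 0.0621]
tcp_rot: [3.141, 0.0, -1.287]
wrist_force: [-0.2, 0.3, -0.6]
grip_width: 0.0551
```

>>> {"api": "play_rows", "payload": {
  "rows": [
    [0,0,0,0,0,0],
    [0,0,0,0,0,0],
    [0,0,0,0,0,0],
    [0,0,0,0,0,0],
    [0,0,0,0,0,0],
    [0,0,0,0,0,0],
    [0,0,0,0,0,0]
  ],
  "hand": 1,
  "squeeze": 58
}}

```text
time: 12.72
eef_pos: [0.6183, -0.078, 0.0626]
tcp_rot: [-3.141, -0.0, -1.287]
wrist_force: [-0.6, 0.5, 4.8]
grip_width: 0.021
```

>>> {"api": "play_rows", "payload": {
  "rows": [
    [0,0,0.006,0,0,0],
    [0,0,0.02,0,0,0],
    [0,0,0.04,0,0,0],
    [0,0,0.065,0,0,0],
    [0,0,0.09,0,0,0],
    [0,0,0.11,0,0,0],
    [0,0,0.125,0,0,0],
    [0,0,0.13,0,0,0],
    [0,0,0.13,0,0,0]
  ]
}}

```text
time: 13.47
eef_pos: [0.6186, -0.0781, 0.1934]
tcp_rot: [-3.14, -0.001, -1.287]
wrist_force: [0.7, -0.1, -2.1]
grip_width: 0.0213
```

>>> {"api": "play_rows", "payload": {
  "rows": [
    [-0.003,0.008,0,0,0,0],
    [-0.009,0.028,0,0,0,0],
    [-0.018,0.053,0,0,0,0],
    [-0.027,0.08,0,0,0,0],
    [-0.036,0.107,0,0,0,0],
    [-0.045,0.134,0,0,0,0],
    [-0.054,0.16,0,0,0,0],
    [-0.061,0.182,0,0,0,0],
    [-0.066,0.197,0,0,0,0],
    [-0.0685,0.204,0,0,0,0],
    [-0.0685,0.204,0,0,0,0]
  ]
}}

```text
time: 14.38
eef_pos: [0.548, 0.1273, 0.1909]
tcp_rot: [3.139, 0.0, -1.285]
wrist_force: [-0.1, 0.6, -1.7]
grip_width: 0.0211
```

>>> {"api": "play_rows", "payload": {
  "rows": [
    [0,0,-0.01,0,0,0],
    [0,0,-0.025,0,0,0],
    [0,0,-0.035,0,0,0],
    [0,0,-0.042,0,0,0],
    [0,0,-0.045,0,0,0],
    [0,0,-0.045,0,0,0],
    [0,0,-0.045,0,0,0]
  ]
}}

```text
time: 14.97
eef_pos: [0.5498, 0.1257, 0.1471]
tcp_rot: [-3.142, -0.0, -1.287]
wrist_force: [-0.5, -0.1, -1.8]
grip_width: 0.0213
```

Run:
```python
from h import *
s=ctrl.camera("side");t=ctrl.camera("top");p=ctrl.get_state()["eef_pos"];print(p)
f=[p[0],p[1],p[2]-.0625]
a=cv2.resize(s["img"][140:230,210:310],None,fx=4.5,fy=4.5,interpolation=cv2.INTER_CUBIC)
b=cv2.resize(t["img"][185:275,200:300],None,fx=4.5,fy=4.5,interpolation=cv2.INTER_CUBIC)[:, :300]
for z in(f[2],f[2]+.027,.065): print(z,(proj(s,[p[0],p[1],z])-[210,140])*4.5+1.75)
cv2.imwrite("pics/d5.png",np.hstack([a,b])[:,:,::-1])
```

```text
[0.55000083 0.12596702 0.14762118]
0.08512118276220532 [228.90564566 196.81339785]
0.11212118276220531 [229.18996033 161.60708628]
0.065 [228.70101734 222.50205441]
```

View pics/d5.png

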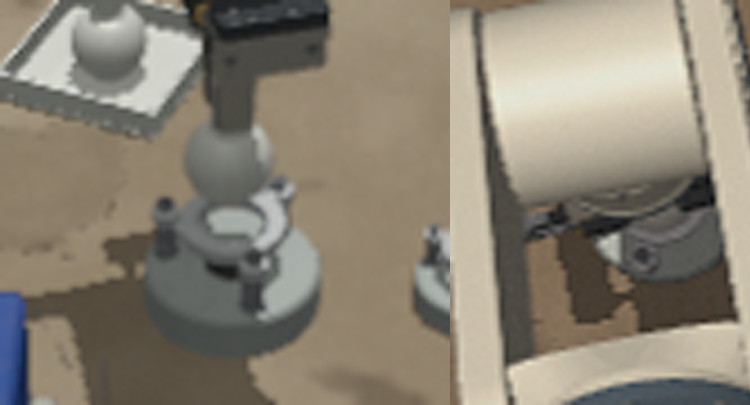

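The bulb is at (229,160), as predicted. The centroid of the post tops is about (234,218), which puts the ring roughly +2.5 mm in x and -1.5 mm in y. I'll correct for that and descend to contact.

>>> {"api": "play_rows", "payload": {
  "rows": [
    [0.0025,-0.0015,-0.005,0,0,0],
    [0.0025,-0.0015,-0.012,0,0,0],
    [0.0025,-0.0015,-0.019,0,0,0],
    [0.0025,-0.0015,-0.025,0,0,0],
    [0.0025,-0.0015,-0.029,0,0,0],
    [0.0025,-0.0015,-0.032,0,0,0],
    [0.0025,-0.0015,-0.034,0,0,0],
    [0.0025,-0.0015,-0.034,0,0,0],
    [0.0025,-0.0015,-0.034,0,0,0]
  ]
}}

```text
time: 15.82
eef_pos: [0.5522, 0.1248, 0.1134]
tcp_rot: [-3.141, 0.0, -1.287]
wrist_force: [-1.4, 2.1, 5.8]
grip_width: 0.0212
```

>>> {"api": "play_rows", "payload": {
  "rows": [
    [0,0,-0.002,0,0,0],
    [0,0,-0.004,0,0,0],
    [0,0,-0.006,0,0,0],
    [0,0,-0.008,0,0,0],
    [0,0,-0.01,0,0,0],
    [0,0,-0.012,0,0,0],
    [0,0,-0.0135,0,0,0],
    [0,0,-0.0145,0,0,0],
    [0,0,-0.0145,0,0,0],
    [0,0,-0.0145,0,0,0]
  ]
}}

```text
time: 16.65
eef_pos: [0.5527, 0.1251, 0.0998]
tcp_rot: [-3.14, 0.001, -1.287]
wrist_force: [-3.0, 2.2, 11.3]
grip_width: 0.0212
```

>>> {"api": "play_rows", "payload": {
  "rows": [
    [0,0,-0.0005,0,0,0],
    [0,0,-0.001,0,0,0],
    [0,0,-0.0015,0,0,0],
    [0,0,-0.002,0,0,0],
    [0,0,-0.002,0,0,0],
    [0,0,-0.002,0,0,0]
  ]
}}

```text
time: 17.15
eef_pos: [0.5529, 0.1253, 0.0984]
tcp_rot: [-3.139, 0.001, -1.287]
wrist_force: [-4.0, 2.8, 16.6]
grip_width: 0.0209
```

Run:
```python
from h import *
s=ctrl.camera("side");st=ctrl.get_state();print(st["eef_pos"],st["wrist_force"],st["time"])
a=cv2.resize(s["img"][100:350,200:340],None,fx=2.4,fy=2.4,interpolation=cv2.INTER_CUBIC)
b=cv2.resize(s["img"][150:225,225:295],None,fx=6,fy=6,interpolation=cv2.INTER_CUBIC)
b=np.vstack([b,np.zeros((a.shape[0]-b.shape[0],b.shape[1],3),np.uint8)])
cv2.imwrite("pics/d6.png",np.hstack([a,b])[:,:,::-1])
```

```text
[0.55287431 0.12530328 0.09841828] [-3.80571371  3.30137306 15.91562665] 17.2
```

View pics/d6.png

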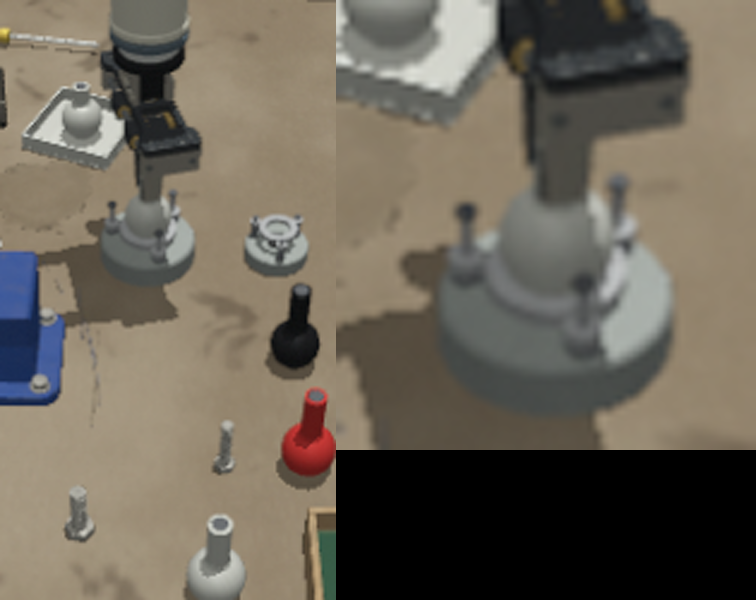

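The picture shows the ring low on the posts, with the flask upright in it. The reject stands in the tray, and the other flask and both bolts are untouched. Force is about 16–17 N, above the 14 N spring maximum, so the ring is on its stop.

```bash
python3 -c "
from station import ctrl
print(ctrl.job_done());print(ctrl.get_state()['wrist_force'])"
```

```text
the job is handed in; nothing more can be done
None
the job is handed in; nothing more can be done
```

The job is handed in at 17.2 s of the 58 s allowed. The short-necked reject stands upright in the tray, released. One full-length flask is held pressed down, neck up, in the ring of the larger cradle.

- **Identifying the flasks:** measured from two views, the reject came out at about 79 mm tall and the other two at about 108 and 109 mm. The text gives 76 and 105 mm, so all three read about 3–4 mm high.
- **Ring position:** the last wrist reading was about 16 N upward on top of the flask's roughly 1.8 N weight. That is above the springs' 14 N maximum, so I take the ring to be on its lower stop. The gripper height (98.4 mm, against about 97.5 mm expected at the stop) put it within 1 mm of that.
- **Last picture:** the ring sits low on its posts with the flask upright in it. The reject stands in the tray, and the other full-length flask and both bolts appear where they were.
- **Disagreements:** a sideways force of about 5 N remained at the wrist, because the flask sat slightly off-centre before the ring centred it. The two camera views of the ring's centre also differed by up to 5 mm. I corrected this by about 3 mm before the press.

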